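# Ring the shop bell and hold up the praline carrier

## Robot

A 6-joint arm with a two-finger parallel gripper is mounted at the origin on the work surface. World frame = base frame: x ahead of the robot, y to its left, z up, the work surface at z = 0. Lengths are in m, angles in rad, forces in N, time in s.
With the tool pointing down it reaches from about 0.25 to 0.775 m from the base axis. Payload 4 kg.
Tool frame: the origin (TCP) lies midway between the tips of the shut fingers; the grasp point (between the pads) lies 19 mm behind it; z points along the fingers, y is the line along which they close (so a half turn about z gives the same grasp; the last joint's range is limited). The gripper opens to 85 mm and grips with 20 to 120 N. Pads are 22 mm wide; open, the fingers measure 114 mm over their backs; the gripper's body (76 mm by 85 mm) begins 54 mm behind the grasp point. The pads swing forward as they close: fully open they stand 13 mm farther back than shut.
Start: joints at [1.17, 0.087, 1.371, -0, 1.684, -0.103], TCP at [0.161, 0.526, 0.231] pointing down, gripper open.
Joint ranges: [-3.1, 3.1], [-0.76, 2.03], [0.27, 2.55], [-1.08, 4.22], [0.17, 2.65], [-2.57, 2.57]. Speed limits (rad/s): [2.79, 2.79, 3.14, 3.14, 3.14, 3.14].

## Interface

Orientations are given as [roll, pitch, yaw] about the fixed x, y, z axes, in that order (R = Rz(yaw) Ry(pitch) Rx(roll)).
In Python, from workcell import * gives the robot as it stands.
- The arm moves only by the tool send_rows, never from a script. Its argument "plan" is a list of rows, each an object with "travel": the shift along the tool's x, y, z normalised to -1 to 1, where 1 is 0.4 m, a list of three; "delta_rot": the turn, a rotation vector about the tool's x, y, z normalised to -1 to 1, where 1 is 0.5 rad, a list of three; "jaw": the finger opening in mm, from 0 to 85.4. A call has 1 to 10 rows; each row shifts and turns the commanded pose from where the row before left it, along the tool's axes as they then stand; what a row does not reach is not made up. A row lasts 1/12 s, in which the tool goes at most 41.7 mm and 7.16 degrees, less where a joint would pass 70% of its speed; a pose out of reach is approached as far as the arm can. A call with a number of a shift or a turn outside -1 to 1 is refused whole. A call with a gripper value outside its range is refused whole. The fingers move at their own pace and stop on an object; "newtons" is the grip in N (left out, the last holds). Time passes only in rows, so rows that do not move let the fingers close. It gives the time, the measured TCP pose, the force, the opening and the grip force at its end, in the units of the state.
- sense(): the state, without advancing time (a new reading comes with each control period).
- snapshot(name): name is "side" or "top" or "wrist"; returns the picture (480x640x3 uint8, red, green, blue); there is no depth.
- camera_params(name): a dict with "fx", "fy", "cx", "cy" (pixels), "k1" (the pictures are not rectified: a ray, as slopes to the right and down, at radius r is drawn at 1 + k1 r^2 times it, then the intrinsics apply), "R" (3x3) and "t" (3): a world point X has camera coordinates R X + t. Camera axes: x right, y down, z forward; pixel columns grow to the right and rows downward; lengths in m; the calibration is good to about 2 mm. A picture is of the moment at which its call begins: read the wrist's pose just before it. camera_params takes no time and is no camera call; for the wrist camera it gives the pose at the moment of the call.
- job_done(): hands the job in; it is judged then, once.
Trained networks look in the newest picture that a camera, given by its name, has taken for a name from the list of things; names that differ only in an ending like _2 or _b are one class to them, and where a whole thing is asked for, a point or a joint stands for the part that bears it (a point fixed in the world has none). Each returns a list of dicts, best first, with "p" (0 to 1); they miss things now and then, are a little off and sometimes report something else, mostly with a low value. They report only what shows in the picture. A call takes as long as a camera call. They do not tell look-alikes from the thing itself.
- regions_of(camera, target): "pixels" (480x640 bool, what is visible of it).
- mark_of(camera, target): "point" ([x, y, z] in m, in world coordinates, good to about 4 mm: a listed point, or the origin of a listed thing).
The state is a dict: "t": time; "joint_positions": joint angles; "joint_vel": joint speeds; "joint_efforts": joint torques, N m; "tcp_pos": TCP position; "tool_rot": TCP orientation; "wrist_force": force on the tool from outside, world axes, zero at the start; "torque": the same for the moment, N m; "opening": finger opening in m; "finger_force": force on a finger pad.
Only numpy, scipy, OpenCV 4.12 (cv2) and the standard library are available. Lean on these libraries where they do the work, as an engineer would, in place of code of your own. Each camera call takes 0.05 s, during which the arm holds its last target. There are 200 camera calls.

## Task

The three pralines in the wooden carrier are ready to be collected at the sweet-shop counter: press the desk bell's plunger all the way down to ring for a colleague, let it spring back, and then lift the carrier with the pralines (not the empty one) clear of the counter and hold it out, level and steady, with its underside about 15 cm above the counter. Keep all three pralines in the carrier, never let it tip far over, and leave everything else on the counter where it stands. Finish while still holding the carrier in the air: do not put it down or let go.

Things in the scene. Friction and masses are not known exactly. Their poses are not given: they have to be found in the camera images.
- tray: Loaded carrier, loose, 0.2 to 0.4 kg: open wooden tray 84 (x) by 150 mm (y), walls 22 mm high, 4 mm thick, floor 4 mm, two cross walls make three bays along y; a bar handle bridges it lengthwise on a 14 x 10 mm upright at each end. Origin: centre of underside, z up. Stands at the left, middle or right place (bell and empty carrier at the others), y within 35 degrees of the world's y.
- tray_grip (a point): Centre of the loaded carrier's handle bar. The bar runs along the carrier's y, 14 mm wide (along x) and 16 mm tall, its centre 90 mm above the carrier's underside; 130 mm of it is free between the uprights, and below it is open air down to the pralines' tops at about 25 mm.
- praline1: Dark domed praline, loose, 30 mm across the foot, 20 mm tall, about 18 g, lying on the floor of one end bay of the loaded carrier (-y end). Origin: centre of its underside.
- praline2: The same, in the middle bay.
- praline3: The same, in the +y end bay.
- spare_tray: The empty carrier, loose, of the same outside shape and size as the loaded one but without cross walls and with nothing in it. Leave it alone. Origin: centre of the underside, axes as the loaded one.
- bell: Steel desk bell fixed to the counter: a dome 80 mm across on a black base 86 mm across, 52 mm tall without its plunger. Origin: centre of the underside.
- plunger_top (a point): Centre of the top of the bell's plunger head, a dark steel disc 22 mm across and 10 mm thick, 68 mm above the counter when up; its underside stands 6 mm above the bell's neck.
- plunger (a joint): How far the plunger is pressed down, m: 0 up, 0.006 at its stop. A spring brings it back; it takes about 1.4 N to start and 4 N to reach the stop.
- tall_jar: Bystander, loose: closed glass jar of sweets, 92 mm across, about 158 mm tall, towards the left of the counter. Origin: centre of the underside.
- round_jar: Bystander, loose: closed glass jar of sweets, 110 mm across, about 125 mm tall, towards the right. Origin: centre of the underside.
- sweet_bowl: Bystander, loose: white bowl of sweets, 90 mm across, 34 mm tall, in the middle on the far side. Origin: centre of the underside.
- mint_tin: Bystander, loose: flat round tin, 54 mm across, 36 mm tall, near the robot. Origin: centre of the underside.
- scoop: Bystander, loose: small aluminium scoop, pan 75 x 50 x 20 mm with a round handle 85 mm long towards its -x, near the robot. Origin: under the centre of the pan.
- honey_jar: Bystander, loose: amber jar with a wooden lid, 62 mm across, 72 mm tall, on the far side. Origin: centre of the underside.
Things that resemble listed ones, but are neither listed nor needed, are in the scene too. Of the things that look like the bell, take the one that is farthest from the robot's base at the start.

How it is judged:
On the way, in this order (a step that is already met when the one before it is completed fails the run):
1. the bell's plunger is pressed down to its stop (within 1 mm) (value of joint plunger above 0.005 m), for 0.05 s.
2. the loaded carrier is held up level and still in the gripper, 9 to 23 cm above the counter, with the plunger back up (height (world z) of tray between 0.09 and 0.23 m and angle between tray's own z axis and vertical below 0.12 rad and linear speed of tray below 0.03 m/s and angular speed of tray below 0.15 rad/s and contact force between tray and the fingers above 1 N and value of joint plunger below 0.002 m), for 0.5 s.
At the end, for the whole second after the job is handed in: The loaded carrier is in the gripper, its underside 9 to 23 cm above the counter, within 7 degrees of level, at rest (under 3 cm/s and 0.15 rad/s), touching no bystander or bell; all three pralines lie in it; the plunger is back up; every other loose thing is within 3 cm of where it stood (all of step 2 and contact force between tray and spare_tray below 0.05 N and contact force between tray and tall_jar below 0.05 N and contact force between tray and round_jar below 0.05 N and contact force between tray and sweet_bowl below 0.05 N and contact force between tray and mint_tin below 0.05 N and contact force between tray and scoop below 0.05 N and contact force between tray and honey_jar below 0.05 N and contact force between tray and bell below 0.05 N and x of praline1 in the frame of tray between -0.045 and 0.045 m and y of praline1 in the frame of tray between -0.078 and 0.078 m and z of praline1 in the frame of tray between -0.005 and 0.03 m and x of praline2 in the frame of tray between -0.045 and 0.045 m and y of praline2 in the frame of tray between -0.078 and 0.078 m and z of praline2 in the frame of tray between -0.005 and 0.03 m and x of praline3 in the frame of tray between -0.045 and 0.045 m and y of praline3 in the frame of tray between -0.078 and 0.078 m and z of praline3 in the frame of tray between -0.005 and 0.03 m and distance of each of spare_tray, tall_jar, round_jar, sweet_bowl, mint_tin, scoop, honey_jar from where it was at the start of the episode below 0.03 m); the arm keeps its last pose, push and grip.
It fails at once if the loaded carrier tips more than 25 degrees (angle between tray's own z axis and vertical above 0.436 rad).
It fails at once if a bystander is shoved more than 3 cm (distance of any of spare_tray, tall_jar, round_jar, sweet_bowl, mint_tin, scoop, honey_jar from where it was at the start of the episode above 0.03 m).
It also fails if it takes over 48 s, if anything falls off the work surface, if the arm or the gripper's body presses on something with over 40 N, if the wrist force passes 120 N, or if a joint passes its speed limit or range.

## Working session

There is one attempt and no reset: what is moved stays moved. The work goes in short steps, Python scripts to look and compute and a tool call to move; the robot and the scene stay as the last step left them, time stands still between calls to the robot, and variables do not carry over. Pictures are saved under pics/ and viewed, at most 10 in all, crops included, and the job is handed in when it is done.

Besides the shell and the picture viewer there is one more tool, called after "Emit:" by a JSON object that holds its "name" and its "arguments". send_rows: Moves the arm, as the interface text tells. Scaled input: -1 to 1 covers 0.4 m each way for a shift and 0.5 rad each way for a turn. Its arguments: {"type":"object","properties":{"plan":{"type":"array"},"newtons":{"type":"number"}},"required":["plan"]}

```bash
mkdir -p pics; cat > h.py <<'E'
from workcell import *
import numpy as np, cv2
E
python3 - <<'E'
from h import *
s=sense();print(s['t'],s['tcp_pos'],s['tool_rot'],s['opening'])
for c in ['top','side']:
    im=snapshot(c);cv2.imwrite(f'pics/{c}0.png',im[:,:,::-1])
    for n in ['tray_grip','tray','plunger_top','bell','spare_tray','praline1','tall_jar','round_jar','sweet_bowl','mint_tin','scoop','honey_jar']:
        print(c,n,[(np.round(d['point'],3).tolist(),round(d['p'],2)) for d in mark_of(c,n)][:4])
E
```

```text
0.0 [0.16117373 0.52531137 0.23009165] [-3.13927518e+00 -2.44245802e-04  2.84382070e+00] 0.0853622540780823
top tray_grip [([0.563, 0.006, 0.088], 0.61)]
top tray [([0.56, 0.003, 0.001], 0.58), ([0.538, -0.262, 0.003], 0.54)]
top plunger_top [([0.568, 0.249, 0.068], 0.67), ([0.348, 0.4, 0.069], 0.61)]
top bell [([0.349, 0.4, -0.004], 0.87), ([0.562, 0.252, 0.003], 0.58)]
top spare_tray [([0.536, -0.263, 0.002], 0.73)]
top praline1 [([0.55, -0.05, 0.006], 0.67), ([0.569, 0.01, 0.008], 0.6), ([0.551, 0.048, 0.002], 0.51)]
top tall_jar [([0.571, 0.477, -0.004], 0.93)]
top round_jar [([0.509, -0.474, -0.002], 0.76), ([0.75, -0.042, -0.001], 0.58), ([0.352, -0.146, 0.001], 0.3)]
top sweet_bowl [([0.748, -0.045, -0.002], 0.65)]
top mint_tin [([0.371, 0.072, 0.0], 0.72)]
top scoop [([0.355, -0.142, 0.001], 0.66)]
top honey_jar [([0.716, 0.222, -0.001], 0.57), ([0.353, -0.146, 0.002], 0.27)]
side tray_grip [([0.557, 0.003, 0.089], 0.78)]
side tray [([0.569, 0.009, -0.0], 0.43)]
side plunger_top [([0.573, 0.009, 0.002], 0.49), ([0.567, 0.252, 0.069], 0.48), ([0.352, 0.405, 0.068], 0.47)]
side bell [([0.567, 0.251, 0.002], 0.85), ([0.353, 0.403, 0.002], 0.7)]
side spare_tray [([0.535, -0.262, 0.005], 0.72)]
side praline1 [([0.359, -0.148, 0.0], 0.72), ([0.549, -0.046, 0.008], 0.55), ([0.552, 0.049, 0.004], 0.49), ([0.568, 0.006, 0.001], 0.39)]
side tall_jar [([0.57, 0.48, 0.005], 0.92)]
side round_jar [([0.511, -0.47, -0.002], 0.82), ([0.558, -0.0, 0.09], 0.63), ([0.72, 0.222, -0.001], 0.22)]
side sweet_bowl [([0.749, -0.045, 0.002], 0.88)]
side mint_tin [([0.377, 0.076, -0.001], 0.74)]
side scoop [([0.356, -0.146, 0.0], 0.78)]
side honey_jar [([0.566, 0.253, 0.07], 0.66), ([0.72, 0.224, 0.0], 0.56)]
```

View pics/top0.png

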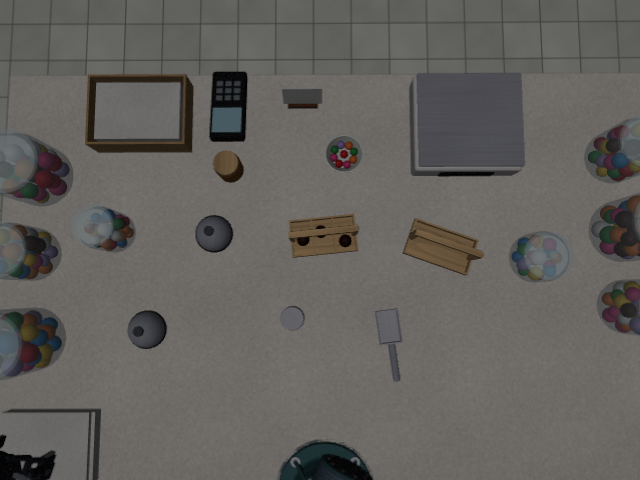

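View pics/side0.png

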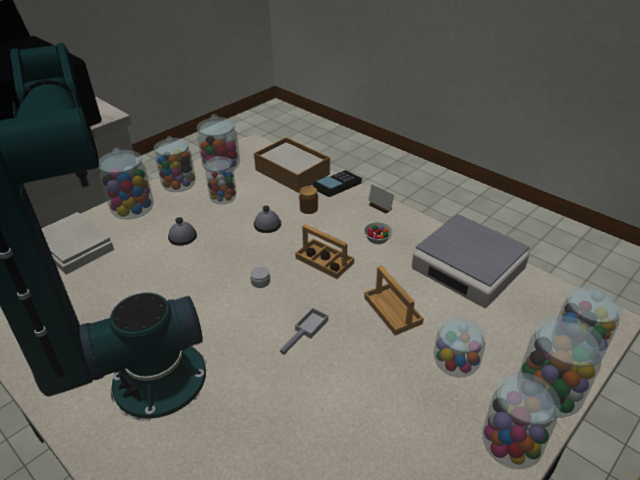

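Top view: the far bell is at pixel (213,233) and its look-alike nearer the robot at (147,330). The loaded carrier with three pralines is at (323,236) and the empty one at (442,247). The side view agrees, and the far bell at (0.567, 0.251) is 0.62 m from the base against 0.53 m for the other. I'll move above it with shut fingers.

Emit:
{"name": "send_rows", "arguments": {"plan": [{"travel": [-0.084, -0.0256, 0], "delta_rot": [0, 0, 0], "jaw": 0}, {"travel": [-0.084, -0.0256, 0], "delta_rot": [0, 0, 0], "jaw": 0}, {"travel": [-0.084, -0.0256, 0], "delta_rot": [0, 0, 0], "jaw": 0}, {"travel": [-0.084, -0.0256, 0], "delta_rot": [0, 0, 0], "jaw": 0}, {"travel": [-0.084, -0.0256, 0], "delta_rot": [0, 0, 0], "jaw": 0}, {"travel": [-0.084, -0.0256, 0], "delta_rot": [0, 0, 0], "jaw": 0}, {"travel": [-0.084, -0.0256, 0], "delta_rot": [0, 0, 0], "jaw": 0}, {"travel": [-0.084, -0.0256, 0], "delta_rot": [0, 0, 0], "jaw": 0}, {"travel": [-0.084, -0.0256, 0], "delta_rot": [0, 0, 0], "jaw": 0}, {"travel": [-0.084, -0.0256, 0], "delta_rot": [0, 0, 0], "jaw": 0}]}}

```text
t: 2.13
tcp_pos: [0.4538, 0.3281, 0.2315]
tool_rot: [3.141, 0.0, 2.844]
wrist_force: [0.7, 0.9, 0.9]
opening: 0.0003
finger_force: 0.0
```

Emit:
{"name": "send_rows", "arguments": {"plan": [{"travel": [-0.084, -0.0256, 0], "delta_rot": [0, 0, 0], "jaw": 0}, {"travel": [-0.084, -0.0256, 0], "delta_rot": [0, 0, 0], "jaw": 0}, {"travel": [-0.084, -0.0256, 0], "delta_rot": [0, 0, 0], "jaw": 0}, {"travel": [-0.084, -0.0256, 0], "delta_rot": [0, 0, 0], "jaw": 0}, {"travel": [0, 0, 0], "delta_rot": [0, 0, 0], "jaw": 0}, {"travel": [0, 0, 0], "delta_rot": [0, 0, 0], "jaw": 0}]}}

```text
t: 2.63
tcp_pos: [0.5701, 0.2493, 0.2304]
tool_rot: [-3.141, -0.001, 2.841]
wrist_force: [0.1, 0.2, -0.7]
opening: -0.0002
finger_force: 0.0
```

```bash
python3 - <<'E'
from h import *
s=sense();print(s['t'],s['tcp_pos'],s['tool_rot'],s['opening'],s['wrist_force'])
im=snapshot('wrist');cv2.imwrite('pics/w1.png',im[:,:,::-1])
for n in ['plunger_top','bell','tray_grip']:
    print(n,[(np.round(d['point'],4).tolist(),round(d['p'],2)) for d in mark_of('wrist',n)][:4])
p=camera_params('wrist'); print(p)
E
```

```text
2.6333 [0.57014965 0.24928863 0.23036277] [-3.14096701e+00 -1.41190070e-03  2.84053850e+00] -0.00015651486381901427 [ 0.14744648  0.22786434 -0.69222669]
plunger_top [([0.5694, 0.2483, 0.0631], 0.93)]
bell [([0.5651, 0.253, 0.0021], 0.81), ([0.5503, 0.0538, 0.0061], 0.44), ([0.5501, -0.0474, 0.0065], 0.41)]
tray_grip [([0.5632, 0.003, 0.0924], 0.88), ([0.5486, 0.0523, 0.0074], 0.57)]
{'fx': 419.5515406798872, 'fy': 419.5515406798872, 'cx': 325.9564064946778, 'cy': 241.8024659510543, 'k1': -0.004059628600004259, 'R': array([[ 0.29197893,  0.95642384,  0.00132192],
       [ 0.90833013, -0.27772903,  0.31273466],
       [ 0.29947402, -0.09011119, -0.94983961]]), 't': array([-0.40779833, -0.48644021,  0.23276665])}
```

View pics/w1.png

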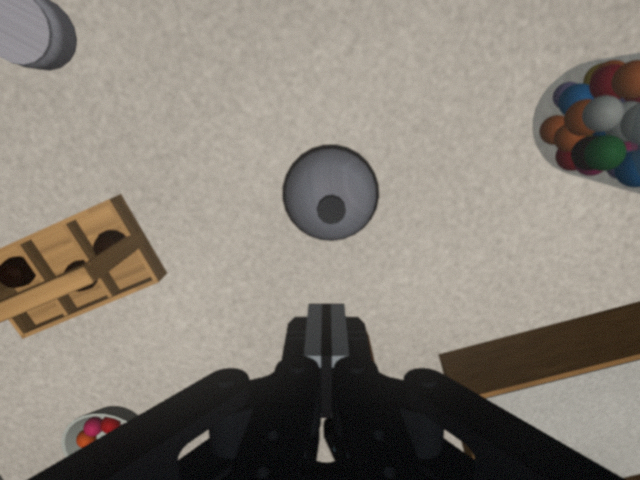

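The wrist view shows the bell dome at (331,192) with its plunger disc at (331,209). The loaded carrier is on the left.

```bash
cat >> h.py <<'E'
def bp(cam,uv,z):
    p=camera_params(cam); u=(np.array(uv,float)-[p['cx'],p['cy']])/[p['fx'],p['fy']]
    v=u.copy()
    for _ in range(10): v=u/(1+p['k1']*(v@v))
    R=p['R'];c=-R.T@p['t'];d=R.T@np.array([v[0],v[1],1]); return c+d*(z-c[2])/d[2]
def pj(cam,X):
    p=camera_params(cam);x=p['R']@np.array(X,float)+p['t'];v=x[:2]/x[2]
    return v*(1+p['k1']*(v@v))*[p['fx'],p['fy']]+[p['cx'],p['cy']]
E
python3 - <<'E'
from h import *
print(bp('wrist',(331,209),.068), bp('wrist',(331,192),.0))
E
```

```text
[0.56400677 0.25804785 0.068     ] [0.5651145  0.25861919 0.        ]
```

Emit:
{"name": "send_rows", "arguments": {"plan": [{"travel": [0.003, 0, 0.095], "delta_rot": [0, 0, 0], "jaw": 0}, {"travel": [0.002, 0, 0.095], "delta_rot": [0, 0, 0], "jaw": 0}, {"travel": [0, 0, 0.095], "delta_rot": [0, 0, 0], "jaw": 0}, {"travel": [0, 0, 0.06], "delta_rot": [0, 0, 0], "jaw": 0}, {"travel": [0, 0, 0.03], "delta_rot": [0, 0, 0], "jaw": 0}, {"travel": [0, 0, 0], "delta_rot": [0, 0, 0], "jaw": 0}, {"travel": [0, 0, 0], "delta_rot": [0, 0, 0], "jaw": 0}]}}

```text
t: 3.42
tcp_pos: [0.567, 0.2521, 0.0823]
tool_rot: [3.141, 0.001, 2.845]
wrist_force: [-0.8, -0.2, 0.1]
opening: -0.0004
finger_force: 0.0
```

```bash
python3 - <<'E'
from h import *
s=sense();print(s['tcp_pos'],pj('wrist',s['tcp_pos']))
for c in ['top','side','wrist']:
    im=snapshot(c)
    for d in mark_of(c,'plunger_top')[:2]: print(c,np.round(d['point'],4),d['p'])
    print(c,'proj of .5675 .2505',pj(c,(.5675,.2505,.068)),'of .564 .258',pj(c,(.564,.258,.068)))
    u=pj(c,(.567,.252,.06)).astype(int);r=40
    a=im[max(u[1]-r,0):u[1]+r,max(u[0]-r,0):u[0]+r,::-1]; print(u)
    a=cv2.resize(a,(380,380),interpolation=cv2.INTER_CUBIC)
    globals().setdefault('L',[]).append(a)
# TCP projection in the earlier view
cv2.imwrite('pics/c2.png',np.hstack(L[:2]));cv2.imwrite('pics/w2.png',im[:,:,::-1])
E
```

```text
[0.56704591 0.25209915 0.08226039] [323.58561253 326.04765674]
top [0.3482 0.3977 0.0693] 0.52
top proj of .5675 .2505 [209.73582558 229.88055131] of .564 .258 [206.26061595 231.48457294]
[209 230]
side [0.3521 0.404  0.0662] 0.6
side [0.5667 0.2529 0.0699] 0.57
side proj of .5675 .2505 [266.09562258 206.74121045] of .564 .258 [263.60630432 206.27911032]
[265 208]
wrist [0.5686 0.2521 0.0678] 0.9
wrist proj of .5675 .2505 [320.38899829 306.40809156] of .564 .258 [335.22183642 294.28453107]
[323 295]
```

View pics/w2.png

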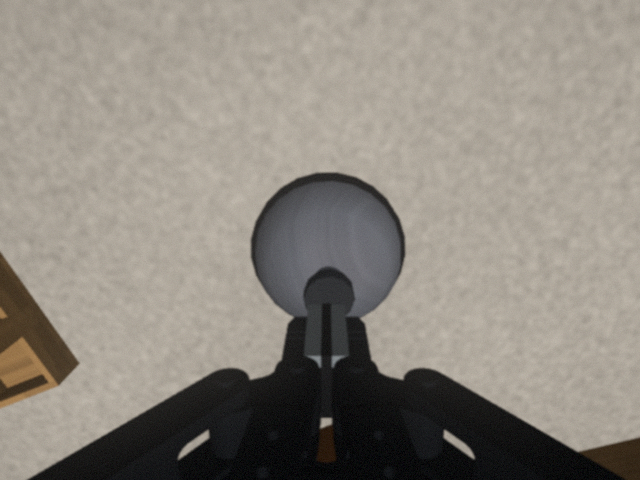

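View pics/c2.png

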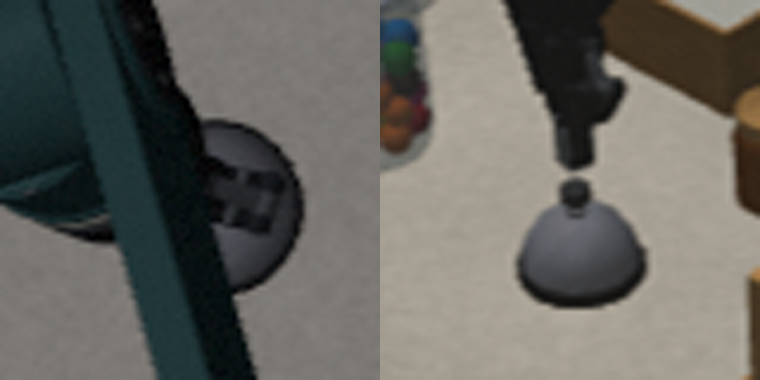

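The side crop and the wrist view both show the plunger just under the shut tips, within about 3 mm. I'll correct slightly and press in small steps.

Emit:
{"name": "send_rows", "arguments": {"plan": [{"travel": [0.005, 0.0025, 0.02], "delta_rot": [0, 0, 0], "jaw": 0}, {"travel": [0, 0, 0.01], "delta_rot": [0, 0, 0], "jaw": 0}, {"travel": [0, 0, 0.01], "delta_rot": [0, 0, 0], "jaw": 0}, {"travel": [0, 0, 0.006], "delta_rot": [0, 0, 0], "jaw": 0}, {"travel": [0, 0, 0.004], "delta_rot": [0, 0, 0], "jaw": 0}, {"travel": [0, 0, 0], "delta_rot": [0, 0, 0], "jaw": 0}, {"travel": [0, 0, 0], "delta_rot": [0, 0, 0], "jaw": 0}]}}

```text
t: 4.3
tcp_pos: [0.5652, 0.253, 0.0621]
tool_rot: [3.141, -0.0, 2.844]
wrist_force: [-2.3, -0.3, 4.5]
opening: 0.0002
finger_force: 2.5
```

Emit:
{"name": "send_rows", "arguments": {"plan": [{"travel": [0, 0, 0.003], "delta_rot": [0, 0, 0], "jaw": 0}, {"travel": [0, 0, 0.002], "delta_rot": [0, 0, 0], "jaw": 0}, {"travel": [0, 0, 0], "delta_rot": [0, 0, 0], "jaw": 0}, {"travel": [0, 0, 0], "delta_rot": [0, 0, 0], "jaw": 0}]}}

```text
t: 4.63
tcp_pos: [0.5653, 0.253, 0.0619]
tool_rot: [3.141, 0.0, 2.844]
wrist_force: [-4.1, -0.7, 11.1]
opening: -0.0
finger_force: 5.7
```

The force rose to 11 N with no further travel, so the plunger is at its stop. Now I'll lift off and start turning.

Emit:
{"name": "send_rows", "arguments": {"plan": [{"travel": [0, 0, -0.03], "delta_rot": [0, 0, 0], "jaw": 0}, {"travel": [0, 0, -0.09], "delta_rot": [0, 0, 0], "jaw": 0}, {"travel": [0, 0, -0.1], "delta_rot": [0, 0, 0], "jaw": 0}, {"travel": [0, 0, -0.1], "delta_rot": [0, 0, 0], "jaw": 0}, {"travel": [0, 0, -0.1], "delta_rot": [0, 0, 0], "jaw": 0}, {"travel": [0, 0, 0], "delta_rot": [0, 0, 0.24], "jaw": 60}, {"travel": [0, 0, 0], "delta_rot": [0, 0, 0.24], "jaw": 60}, {"travel": [0, 0, 0], "delta_rot": [0, 0, 0.24], "jaw": 60}, {"travel": [0, 0, 0], "delta_rot": [0, 0, 0.24], "jaw": 60}, {"travel": [0, 0, 0], "delta_rot": [0, 0, 0.24], "jaw": 60}]}}

```text
t: 5.47
tcp_pos: [0.5655, 0.2527, 0.2271]
tool_rot: [-3.141, 0.0, 2.238]
wrist_force: [0.1, 0.2, -0.1]
opening: 0.0593
finger_force: 0.0
```

Emit:
{"name": "send_rows", "arguments": {"plan": [{"travel": [0, 0, 0], "delta_rot": [0, 0, 0.24], "jaw": 60}, {"travel": [0, 0, 0], "delta_rot": [0, 0, 0.24], "jaw": 60}, {"travel": [0, 0, 0], "delta_rot": [0, 0, 0.24], "jaw": 60}, {"travel": [0, 0, 0], "delta_rot": [0, 0, 0.24], "jaw": 60}, {"travel": [0, 0, 0], "delta_rot": [0, 0, 0.24], "jaw": 60}, {"travel": [0, 0, 0], "delta_rot": [0, 0, 0.14], "jaw": 60}, {"travel": [0, 0, 0], "delta_rot": [0, 0, 0], "jaw": 60}, {"travel": [0, 0, 0], "delta_rot": [0, 0, 0], "jaw": 60}]}}

```text
t: 6.13
tcp_pos: [0.5655, 0.2527, 0.227]
tool_rot: [-3.141, 0.0, 1.576]
wrist_force: [-0.5, 0.0, -0.1]
opening: 0.0597
finger_force: 0.0
```

```bash
python3 - <<'E'
from h import *
s=sense();print(s['t'],s['tcp_pos'],s['tool_rot'])
im=cv2.imread('pics/top0.png')
u=pj('top',(.56,.003,.05)).astype(int);print(u)
cv2.imwrite('pics/c3.png',cv2.resize(im[u[1]-37:u[1]+38,u[0]-50:u[0]+50],(800,600),interpolation=cv2.INTER_CUBIC))
E
```

```text
6.1333 [0.56547436 0.25271627 0.22704053] [-3.14113330e+00  2.31847506e-04  1.57555067e+00]
[323 233]
```

View pics/c3.png

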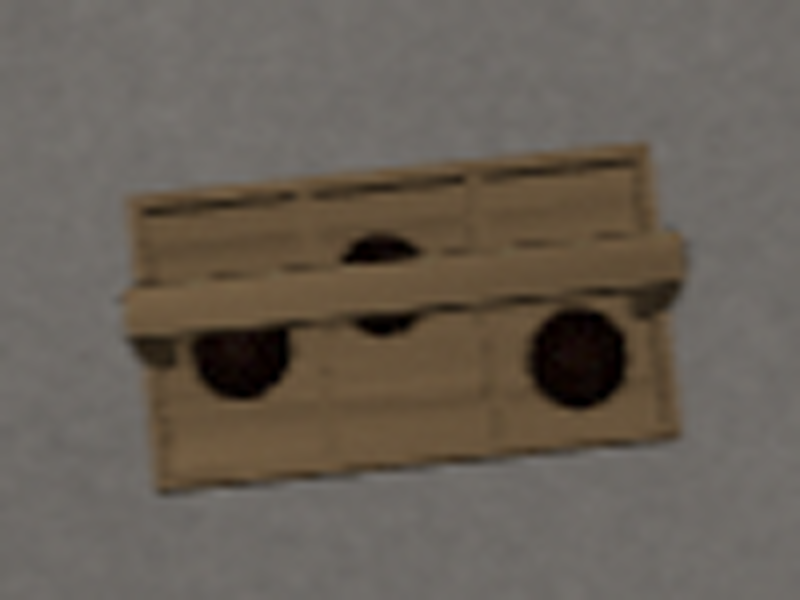

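The crop shows the carrier's rim corners at (130,197), (648,145), (678,435) and (160,490). The bar runs from about (128,312) to (684,259). I'll back-project these for centre and yaw.

```bash
python3 - <<'E'
from h import *
f=lambda a,z:bp('top',(a[0]/8+273-.44,a[1]/8+196-.44),z)
Q=[f(a,.022) for a in [(130,197),(648,145),(678,435),(160,490)]]
print(np.round(Q,4)); print('ctr',np.mean(Q,0),'sides',[round(float(np.linalg.norm(Q[i]-Q[i-1])),4) for i in range(4)])
e=lambda a,b:np.degrees(np.arctan2(-(a-b)[0],(a-b)[1]))
print('yaw',e(Q[0],Q[1]),e(Q[3],Q[2]))
B=[f((128.5,312),.098),f((684,259),.098)];print(B,'bar ctr',np.mean(B,0),np.linalg.norm(B[0]-B[1]),'yaw',e(*B))
E
```

```text
[[ 0.5948  0.0812  0.022 ]
 [ 0.6093 -0.0657  0.022 ]
 [ 0.5268 -0.0735  0.022 ]
 [ 0.5115  0.0724  0.022 ]]
ctr [0.56060739 0.00360583 0.022     ] sides [0.0837, 0.1477, 0.0829, 0.1467]
yaw 5.66093292193048 5.977172456496703
[array([0.5536349 , 0.07682239, 0.098     ]), array([ 0.5674473 , -0.07007426,  0.098     ])] bar ctr [0.5605411  0.00337407 0.098     ] 0.1475445997806842 yaw 5.371615480327563
```

Emit:
{"name": "send_rows", "arguments": {"plan": [{"travel": [0, 0, 0], "delta_rot": [0, 0, -0.19], "jaw": 60}, {"travel": [-0.0773, -0.0093, 0], "delta_rot": [0, 0, 0], "jaw": 60}, {"travel": [-0.0773, -0.0093, 0], "delta_rot": [0, 0, 0], "jaw": 60}, {"travel": [-0.0773, -0.0093, 0], "delta_rot": [0, 0, 0], "jaw": 60}, {"travel": [-0.0773, -0.0093, 0], "delta_rot": [0, 0, 0], "jaw": 60}, {"travel": [-0.0773, -0.0093, 0], "delta_rot": [0, 0, 0], "jaw": 60}, {"travel": [-0.0773, -0.0093, 0], "delta_rot": [0, 0, 0], "jaw": 60}, {"travel": [-0.0773, -0.0093, 0], "delta_rot": [0, 0, 0], "jaw": 60}, {"travel": [-0.0773, -0.0093, 0], "delta_rot": [0, 0, 0], "jaw": 60}]}}

```text
t: 6.88
tcp_pos: [0.5598, 0.0023, 0.2274]
tool_rot: [3.141, 0.0, 1.671]
wrist_force: [-0.3, 0.4, 0.2]
opening: 0.06
finger_force: 0.0
```

Emit:
{"name": "send_rows", "arguments": {"plan": [{"travel": [0, 0, 0], "delta_rot": [0, 0, 0], "jaw": 60}, {"travel": [0, 0, 0], "delta_rot": [0, 0, 0], "jaw": 60}]}}

```text
t: 7.05
tcp_pos: [0.56, 0.0023, 0.2273]
tool_rot: [-3.142, -0.0, 1.667]
wrist_force: [-0.5, 0.5, -0.8]
opening: 0.0603
finger_force: 0.0
```

```bash
python3 - <<'E'
from h import *
s=sense();print(s['t'],s['tcp_pos'],s['tool_rot'],s['opening'])
im=snapshot('wrist')[:,:,::-1].copy()
print([(np.round(d['point'],4).tolist(),round(d['p'],2)) for d in mark_of('wrist','tray_grip')])
c,w=np.array([.5605,.0035]),.099
for v,z in ((.075,.098),(-.075,.098),(0,.098)):
  for h in (-.007,.007):
    x=c+[h*np.cos(w)-v*np.sin(w),h*np.sin(w)+v*np.cos(w)];q=pj('wrist',(*x,z));print(np.round(q))
    cv2.circle(im,tuple(int(i) for i in q),3,(0,0,255),1)
cv2.imwrite('pics/w4.png',im)
E
```

```text
7.05 [0.56000223 0.00230855 0.22726058] [-3.14154435e+00 -4.01004415e-04  1.66695670e+00] 0.060278063454603466
[([0.5603, 0.0023, 0.0923], 0.97)]
[315. 116.]
[338. 116.]
[317. 330.]
[336. 330.]
[316. 232.]
[337. 232.]
```

View pics/w4.png

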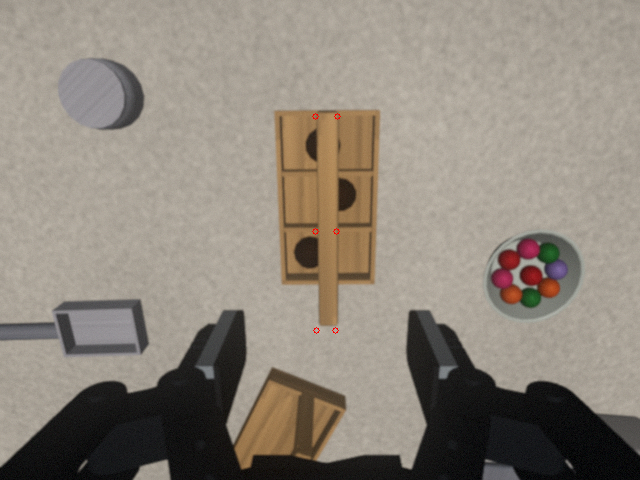

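The bar runs vertically at column 328, centred between the fingers, and lies within a few pixels of my model. I'll descend to TCP z of about 0.070 and close.

Emit:
{"name": "send_rows", "arguments": {"plan": [{"travel": [0.003, 0, 0.09], "delta_rot": [0, 0, 0], "jaw": 60}, {"travel": [0, 0, 0.09], "delta_rot": [0, 0, 0], "jaw": 60}, {"travel": [0, 0, 0.09], "delta_rot": [0, 0, 0], "jaw": 60}, {"travel": [0, 0, 0.07], "delta_rot": [0, 0, 0], "jaw": 60}, {"travel": [0, 0, 0.04], "delta_rot": [0, 0, 0], "jaw": 60}, {"travel": [0, 0, 0.013], "delta_rot": [0, 0, 0], "jaw": 60}, {"travel": [0, 0, 0], "delta_rot": [0, 0, 0], "jaw": 60}, {"travel": [0, 0, 0], "delta_rot": [0, 0, 0], "jaw": 25}, {"travel": [0, 0, 0], "delta_rot": [0, 0, 0], "jaw": 25}, {"travel": [0, 0, 0], "delta_rot": [0, 0, 0], "jaw": 25}], "newtons": 40}}

```text
t: 7.98
tcp_pos: [0.5615, 0.0051, 0.0724]
tool_rot: [3.137, 0.001, 1.669]
wrist_force: [-0.1, -0.7, 0.4]
opening: 0.0256
finger_force: 0.0
```

Emit:
{"name": "send_rows", "arguments": {"plan": [{"travel": [0, 0, 0], "delta_rot": [0, 0, 0], "jaw": 19}, {"travel": [0, 0, 0], "delta_rot": [0, 0, 0], "jaw": 16}, {"travel": [0, 0, 0], "delta_rot": [0, 0, 0], "jaw": 13}, {"travel": [0, 0, 0], "delta_rot": [0, 0, 0], "jaw": 10}, {"travel": [0, 0, 0], "delta_rot": [0, 0, 0], "jaw": 5}, {"travel": [0, 0, 0], "delta_rot": [0, 0, 0], "jaw": 0}, {"travel": [0, 0, 0], "delta_rot": [0, 0, 0], "jaw": 0}, {"travel": [0, 0, 0], "delta_rot": [0, 0, 0], "jaw": 0}], "newtons": 50}}

```text
t: 8.65
tcp_pos: [0.5608, 0.0049, 0.0712]
tool_rot: [3.139, 0.0, 1.669]
wrist_force: [0.7, 0.2, 4.6]
opening: 0.0134
finger_force: 49.9
```

Gripped at 13.4 mm and 50 N. I'll lift gently.

Emit:
{"name": "send_rows", "arguments": {"plan": [{"travel": [0, 0, -0.004], "delta_rot": [0, 0, 0], "jaw": 0}, {"travel": [0, 0, -0.008], "delta_rot": [0, 0, 0], "jaw": 0}, {"travel": [0, 0, -0.014], "delta_rot": [0, 0, 0], "jaw": 0}, {"travel": [0, 0, -0.02], "delta_rot": [0, 0, 0], "jaw": 0}, {"travel": [0, 0, -0.022], "delta_rot": [0, 0, 0], "jaw": 0}, {"travel": [0, 0, -0.022], "delta_rot": [0, 0, 0], "jaw": 0}, {"travel": [0, 0, -0.022], "delta_rot": [0, 0, 0], "jaw": 0}, {"travel": [0, 0, -0.022], "delta_rot": [0, 0, 0], "jaw": 0}, {"travel": [0, 0, -0.022], "delta_rot": [0, 0, 0], "jaw": 0}, {"travel": [0, 0, -0.022], "delta_rot": [0, 0, 0], "jaw": 0}]}}

```text
t: 9.48
tcp_pos: [0.56, 0.005, 0.1425]
tool_rot: [3.141, 0.0, 1.669]
wrist_force: [0.5, -0.1, -2.7]
opening: 0.0133
finger_force: 48.7
```

Emit:
{"name": "send_rows", "arguments": {"plan": [{"travel": [0, 0, -0.022], "delta_rot": [0, 0, 0], "jaw": 0}, {"travel": [0, 0, -0.022], "delta_rot": [0, 0, 0], "jaw": 0}, {"travel": [0, 0, -0.022], "delta_rot": [0, 0, 0], "jaw": 0}, {"travel": [0, 0, -0.022], "delta_rot": [0, 0, 0], "jaw": 0}, {"travel": [0, 0, -0.022], "delta_rot": [0, 0, 0], "jaw": 0}, {"travel": [0, 0, -0.022], "delta_rot": [0, 0, 0], "jaw": 0}, {"travel": [0, 0, -0.022], "delta_rot": [0, 0, 0], "jaw": 0}, {"travel": [0, 0, -0.022], "delta_rot": [0, 0, 0], "jaw": 0}, {"travel": [0, 0, -0.014], "delta_rot": [0, 0, 0], "jaw": 0}, {"travel": [0, 0, -0.008], "delta_rot": [0, 0, 0], "jaw": 0}]}}

```text
t: 10.32
tcp_pos: [0.5604, 0.0049, 0.2219]
tool_rot: [3.14, 0.0, 1.669]
wrist_force: [0.1, -0.2, -2.8]
opening: 0.013
finger_force: 48.7
```

Emit:
{"name": "send_rows", "arguments": {"plan": [{"travel": [0, 0, 0], "delta_rot": [0, 0, 0], "jaw": 0}, {"travel": [0, 0, 0], "delta_rot": [0, 0, 0], "jaw": 0}, {"travel": [0, 0, 0], "delta_rot": [0, 0, 0], "jaw": 0}, {"travel": [0, 0, 0], "delta_rot": [0, 0, 0], "jaw": 0}, {"travel": [0, 0, 0], "delta_rot": [0, 0, 0], "jaw": 0}, {"travel": [0, 0, 0], "delta_rot": [0, 0, 0], "jaw": 0}, {"travel": [0, 0, 0], "delta_rot": [0, 0, 0], "jaw": 0}, {"travel": [0, 0, 0], "delta_rot": [0, 0, 0], "jaw": 0}, {"travel": [0, 0, 0], "delta_rot": [0, 0, 0], "jaw": 0}, {"travel": [0, 0, 0], "delta_rot": [0, 0, 0], "jaw": 0}]}}

```text
t: 11.15
tcp_pos: [0.56, 0.005, 0.2205]
tool_rot: [3.142, -0.0, 1.669]
wrist_force: [0.0, -0.7, -2.9]
opening: 0.0132
finger_force: 48.7
```

```bash
python3 - <<'E'
from h import *
s=sense();print(s['t'],s['tcp_pos'],s['tool_rot'],s['opening'],s['wrist_force'],s['torque'])
a=snapshot('side')
for n in ['tray','tray_grip','praline1','bell','plunger_top']: print(n,[(np.round(d['point'],3).tolist(),round(d['p'],2)) for d in mark_of('side',n)])
w=snapshot('wrist'); u=pj('side',(.56,0,.19)).astype(int)
c=a[u[1]-75:u[1]+75,u[0]-60:u[0]+60]
out=np.hstack([cv2.resize(c,(384,480),interpolation=cv2.INTER_CUBIC),w[:,120:530]])
cv2.imwrite('pics/f.png',out[:,:,::-1])
E
```

```text
11.15 [0.55996233 0.00496675 0.22053176] [ 3.14152700e+00 -6.24518739e-05  1.66879548e+00] 0.013179190730053192 [ 0.03216016 -0.67130043 -2.90544956] [ 0.00289476 -0.00517261 -0.04953221]
tray [([0.551, -0.044, 0.156], 0.57), ([0.556, 0.003, 0.148], 0.55), ([0.746, -0.044, 0.002], 0.15)]
tray_grip [([0.557, 0.002, 0.237], 0.85), ([0.56, -0.001, 0.151], 0.67), ([0.512, -0.47, -0.0], 0.17)]
praline1 [([0.567, 0.01, 0.151], 0.66), ([0.553, 0.052, 0.154], 0.49), ([0.55, -0.042, 0.153], 0.4)]
bell [([0.354, 0.399, 0.003], 0.72)]
plunger_top [([0.351, 0.404, 0.066], 0.39), ([0.565, 0.253, 0.065], 0.38)]
```

View pics/f.png

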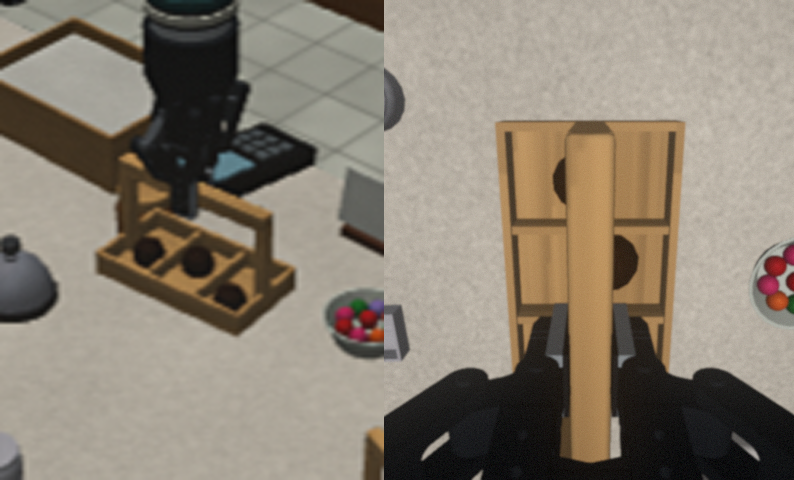

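The carrier is level in the gripper at about 0.15 m. All three pralines are inside, at (148,251), (198,262) and (230,297) in the side crop. The bell's plunger is up at (11,243), so I'm handing in.

```bash
python3 -c "
from workcell import *
print(job_done())"
```

```text
the job is handed in; nothing more can be done
None
```

I pressed the far bell's plunger to its stop and let it spring back, then lifted the loaded carrier, and I handed in while holding it level about 15 cm above the counter with all three pralines inside (no verdict was returned).

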